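Loosen the knurled clamp ring two turns

ROBOT

A 6-joint arm with a two-finger parallel gripper is mounted at the origin on the work surface. World frame = base frame: x ahead of the robot, y to its left, z up, the work surface at z = 0. Lengths are in m, angles in degrees, forces in N, time in s.
With the tool pointing down it reaches from about 0.4 to 0.825 m from the base axis. Payload 7 kg.
Tool frame: the origin (TCP) lies midway between the tips of the shut fingers; the grasp point (between the pads) lies 19 mm behind it; z points along the fingers, y is the direction in which the jaws open and shut (so a half turn about z gives the same grasp; the last joint's range is limited). The gripper opens to 88 mm and grips with 3 to 60 N. Pads are 19 mm wide; open, the fingers measure 130 mm over their backs; the gripper's body (78 mm by 193 mm) begins 47 mm behind the grasp point.
Start: joints at [82.684, 20.546, 0.682, 0, -70.136, -16.507], TCP at [0.273, 0.617, 0.227] pointing down, gripper open.
Joint ranges: [-176.03, 176.03], [-82.01, 121.73], [-58.28, 71.71], [-173.87, 95.51], [-174.79, -0.11], [-173.66, 173.66]. Speed limits (degrees/s): [136.94, 136.94, 172.46, 180, 180, 180].

INTERFACE

Orientations are given as a 3x3 rotation matrix whose columns are the frame's x, y, z axes.
In Python, from rig import robot gives the robot as it stands. Calls block until the motion is done:
- robot.goto(position, orientation): joint-space move of the TCP to a pose.
- robot.servo_line(position, ori=None, speed=0.15): straight line of the TCP; ori=None keeps the orientation; speed is the mean speed in m/s.
- robot.movej(angles): joint-space move.
- robot.move_gripper(opening): opening from 0.0 (shut) to 1.0 (fully open); the grip force is fixed at half the most; returns when the fingers have stopped.
- robot.dwell(seconds).
- robot.ik(position, orientation): joint angles nearest the present ones, or None.
- robot.grab_frame(name): name is "side" or "top" or "wrist"; returns (picture, depth): 420x560x3 uint8, red, green, blue; 420x560 float32, m along the optical axis (not along the pixel's ray), 0 where there is no reading.
- robot.camera_info(name): a dict with "vfov" (degrees; the focal length in pixels is half the picture's height over the tangent of half this angle, whatever the lens; pixels are square), "cx", "cy" (the principal point, pixels), "view" (4x4, takes a point from world to camera coordinates); the wrist camera has in their place "T_tool_cam" (4x4, takes a point from camera to tool coordinates, whose origin is the TCP and whose axes are the flange's). Camera axes: x right, y down, z forward; pixel columns grow to the right and rows downward; lengths in m; the calibration is good to about 2 mm. A picture is of the moment at which its call begins: read the wrist's pose just before it. camera_info takes no time and is no camera call.
A pose or a line that the arm cannot do raises robot.Unreachable and nothing moves.
- robot.job_done(): hands the job in, once; it reports no verdict.
Readings, each from a call of its own:
- robot.read_t(): time.
- robot.read_qpos(): joint angles.
- robot.read_qvel(): joint speeds.
- robot.read_effort(): joint torques, N m.
- robot.read_position(): TCP position.
- robot.read_tcp_rot(): TCP orientation.
- robot.read_force(): force on the tool from outside, world axes, zero at the start.
- robot.read_ft_torque(): the same for the moment, N m.
- robot.read_grip_width(): opening from 0.0 (shut) to 1.0 (fully open).
Only numpy, scipy, OpenCV 4.12 (cv2) and the standard library are available. Lean on these libraries where they do the work, as an engineer would, in place of code of your own. Each camera call takes 0.05 s, during which the arm holds its last target. There are 200 camera calls.

TASK

One of the two clamp holders has a sample in it, and its knurled ring has so far been eased only part of its first turn from tight, where its white mark stands at the black index line. Push the ring's rim round with a fingertip, anticlockwise seen from above, until it is two full turns off tight: the mark meets the index line for the second time, and there it stops. Pinch and lift nothing, and leave the sample in its seat, the empty holder's ring and everything else on the bench as they are.

Things in the scene. Friction and masses are not known exactly. Their poses are not given: they have to be found in the camera images.
- holder_loaded: The holder with the sample in it. Clamp holder standing on the table, fixed: round aluminium flange 120 mm diameter and 10 mm high, above it an 80 mm neck, and on that the dark knurled ring. Origin: centre of the underside, z up along the ring's axis.
- holder_empty: The same holder with nothing in it (same size and ring). To be left alone.
- ring_loaded_axis (a point): Centre of the top of the loaded holder's ring. The ring: outside diameter 92 mm over 40 vertical ridges 2 mm proud, from 25 to 43 mm above the table, bore 44 mm; wider than a gripper opens. The ring turns in place (it does not rise), drags with about 0.08 N m (2 N at the rim), stays where it is left, and follows a fingertip pressed against the rim with about 4 to 20 N.
- ring_loaded (a joint): Angle of the loaded holder's ring in rad, counted through all turns: 0 = fully tight (white mark at the black index line), growing anticlockwise seen from above (loosening); one full turn off tight is 6.28, two are 12.57, the thread ends at 18.85. At the start the ring stands 2.0 to 5.0.
- ring_loaded_mark (a point): Outer end of the radial white line on top of the loaded holder's ring, 40.5 mm from the axis, 43 mm above the table; turns with the ring.
- holder_loaded_index (a point): Black index line on the flange of the loaded holder, 53 mm from the axis, 11 mm above the table; fixed. It points any way.
- ring_empty_mark (a point): Outer end of the white line on the empty holder's ring.
- sample: Embedded sample, black cylinder 38 mm diameter, 30 mm high, with a small metal face on top, loose in the bore of the loaded holder; its top is 60 mm above the table. Origin: centre of its underside, 30 mm above the table.
- spare_mount: Bystander: grey cylinder 32 mm diameter, 26 mm high, standing nearer the robot than the holders. Origin: underside.
- objective: Bystander: dark lens barrel 35 mm diameter, 50 mm high, standing beyond the holders. Origin: underside.
- wipe_jar: Bystander: jar 52 mm diameter, 60 mm high, on the left. Origin: underside.
- dish: Bystander: white dish 60 mm diameter, 22 mm high, far left. Origin: underside.
- driver: Bystander: screwdriver 150 mm long, lying on the right.
- slide_box: Bystander: blue box 85 x 60 x 30 mm, far right. Origin: underside.

How it is judged (in metres and radians):
On the way, in this order (a step that is already met when the one before it is completed fails the run):
1. the ring passes one full turn off tight (value of joint ring_loaded above 6.283 rad), for 0.1 s.
2. the ring reaches two full turns off tight (value of joint ring_loaded above 12.216 rad), for 0.1 s.
At the end, for the whole second after the job is handed in: The loaded holder's ring rests two full turns off tight (12.57 rad, within 0.35 rad or 20 degrees), with the sample still upright in its seat (within 6 mm sideways, 3 mm in height) (value of joint ring_loaded between 12.216 and 12.916 rad and velocity of joint ring_loaded between -0.05 and 0.05 rad/s and horizontal distance between sample and holder_loaded below 0.006 m and z of sample in the frame of holder_loaded between 0.027 and 0.033 m and angle between sample's own z axis and vertical below 0.1 rad and linear speed of sample below 0.02 m/s); the robot touches nothing.
It fails at once if the sample is lifted or pushed out of its seat (more than 12 mm) (distance of sample from where it was at the start of the episode above 0.012 m).
It fails at once if the empty holder's ring is turned (its mark moves more than 8 mm) (distance of ring_empty_mark from where it was at the start of the episode above 0.008 m).
It fails at once if a bystander is lifted or pushed away (more than 20 mm) (distance of any of spare_mount, objective, wipe_jar, dish, driver, slide_box from where it was at the start of the episode above 0.02 m).
It also fails if it takes over 67 s, if anything falls off the work surface, if the arm or the gripper's body presses on something with over 40 N, if the wrist force passes 120 N, or if a joint passes its speed limit or range.

## Working session

There is one attempt and no reset: what is moved stays moved. The work goes in short steps, each a Python script; the robot and the scene stay as the last script left them, time stands still between calls to the robot, and variables do not carry over. Pictures are saved under pics/ and viewed, about 8 in all and at most 12, crops included, and the job is handed in when it is done.

```bash
ls; mkdir -p pics; python3 - <<'E'
from rig import robot
import cv2,numpy as np
for n in("top","side"):
    p,d=robot.grab_frame(n); cv2.imwrite(f"pics/{n}0.png",p[:,:,::-1]); np.savez(f"{n}0.npz",p=p,d=d)
    i=robot.camera_info(n); print(n,i)
i=robot.camera_info("wrist");print(i)
print(robot.read_t(),robot.read_tcp_rot(),robot.read_grip_width())
E
```

```text
pics
top {'vfov': 54.34170673949194, 'cx': 288.2117924984704, 'cy': 212.4405903460138, 'view': array([[ 0.09285898, -0.9956744 , -0.00311429, -0.05911501],
       [-0.97460165, -0.09025262, -0.20495389,  0.57486297],
       [ 0.20378626,  0.022067  , -0.97876668,  0.90487157],
       [ 0.        ,  0.        ,  0.        ,  1.        ]])}
side {'vfov': 45.07652310131298, 'cx': 294.69883038766096, 'cy': 207.67550678468896, 'view': array([[ 0.71525783, -0.69862295, -0.0182267 , -0.40994315],
       [-0.47104692, -0.46266891, -0.75103414,  0.30705327],
       [ 0.51625676,  0.54576868, -0.66001174,  0.87408121],
       [ 0.        ,  0.        ,  0.        ,  1.        ]])}
{'vfov': 59.11079067547046, 'cx': 280.1267478192109, 'cy': 209.45650788872365, 'T_tool_cam': array([[ 1.03434931e-04, -9.64641582e-01, -2.63565188e-01,
         7.05282337e-02],
       [ 9.99999936e-01,  1.90328432e-04, -3.04151684e-04,
         5.82980243e-04],
       [ 3.43561310e-04, -2.63565140e-01,  9.64641539e-01,
        -1.58410639e-01],
       [ 0.00000000e+00,  0.00000000e+00,  0.00000000e+00,
         1.00000000e+00]])}
0.1 [[ 9.14760905e-01 -4.03995397e-01 -4.54786794e-04]
 [-4.03995618e-01 -9.14759781e-01 -1.44372698e-03]
 [ 1.67238385e-04  1.50439687e-03 -9.99998854e-01]] 0.9965320697752049
```

View pics/top0.png

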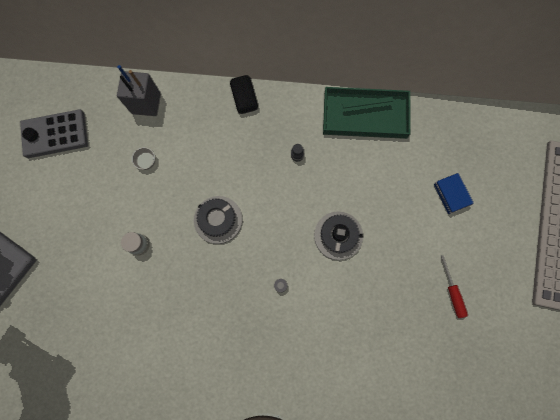

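View pics/side0.png

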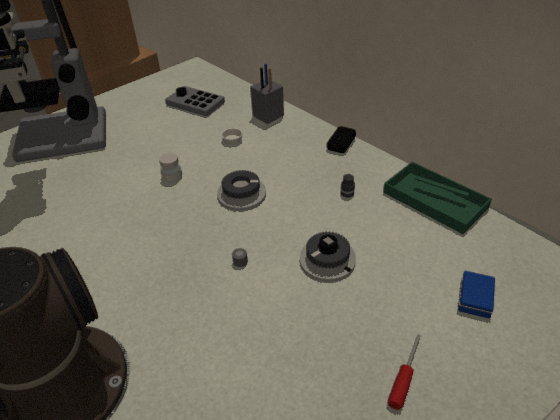

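Top view: the loaded holder is at about (340,234), with its index at about (361,235) and the mark at about (338,247). The empty one is at (217,218). That puts the ring roughly 270° off tight. I'll localise it, shut the fingers and look from close above.

```bash
cat > h.py <<'E'
from rig import robot
import numpy as np, cv2
def ray(n,uv,z,T=None):
    i=robot.camera_info(n); f=210/np.tan(np.radians(i["vfov"])/2)
    C=np.linalg.inv(i["view"]) if n!="wrist" else T@i["T_tool_cam"]
    d=C[:3,:3]@np.array([(uv[0]-i["cx"])/f,(uv[1]-i["cy"])/f,1]); o=C[:3,3]
    return o+d*(z-o[2])/d[2]
def pix(n,P,T=None):
    i=robot.camera_info(n); f=210/np.tan(np.radians(i["vfov"])/2)
    V=i["view"] if n!="wrist" else np.linalg.inv(T@i["T_tool_cam"])
    p=V[:3,:3]@P+V[:3,3]; return np.array([i["cx"]+f*p[0]/p[2],i["cy"]+f*p[1]/p[2]])
def R(th): # tool down, tool x axis at world angle th (deg)
    c,s=np.cos(np.radians(th)),np.sin(np.radians(th))
    return np.array([[c,s,0],[s,-c,0],[0,0,-1.]])
def pose():
    T=np.eye(4);T[:3,:3]=robot.read_tcp_rot();T[:3,3]=robot.read_position();return T
def shot(name):
    T=pose();p,d=robot.grab_frame("wrist");cv2.imwrite(f"pics/{name}.png",p[:,:,::-1]);np.savez(name+".npz",p=p,d=d,T=T);return T,p,d
E
python3 - <<'E'
from h import *
p=np.load("top0.npz")["p"]
for uv,z in(((340,234),.05),((338,247),.043),((361,235),.011),((281,286),.026),((297,152),.05),((217,218),.043)): print(uv,ray("top",uv,z).round(3))
c=ray("top",(340,233),.043)
for th in range(-180,181,30):
    P=c+0.06*np.array([np.cos(np.radians(th)),np.sin(np.radians(th)),0]);P[2]=.03
    for o in(0,90,180,270):
        q=robot.ik(P,R(th+o)); print(th,o,None if q is None else np.round(q).astype(int).tolist())
E
```

```text
(340, 234) [ 0.539 -0.132  0.05 ]
(338, 247) [ 0.509 -0.13   0.043]
(361, 235) [ 0.548 -0.187  0.011]
(281, 286) [ 0.407 -0.004  0.026]
(297, 152) [ 0.733 -0.013  0.05 ]
(217, 218) [0.552 0.163 0.043]
-180 0 [7, 17, -35, 0, -38, -97]
-180 90 [7, 17, -35, 0, -38, -7]
-180 180 [7, 17, -35, 0, -38, 83]
-180 270 [7, 17, -35, 0, -38, 173]
-150 0 [3, 18, -33, 0, -39, -63]
-150 90 [3, 18, -33, 0, -39, 27]
-150 180 [3, 18, -33, 0, -39, 117]
-150 270 [3, 18, -33, 0, -39, -153]
-120 0 [1, 21, -29, 0, -40, -31]
-120 90 [1, 21, -29, 0, -40, 59]
-120 180 [1, 21, -29, 0, -40, 149]
-120 270 [1, 21, -29, 0, -40, -121]
-90 0 [0, 23, -25, 0, -42, 0]
-90 90 [0, 23, -25, 0, -42, 90]
-90 180 None
-90 270 [0, 23, -25, 0, -42, -90]
-60 0 [1, 25, -22, 0, -43, 29]
-60 90 [1, 25, -22, 0, -43, 119]
-60 180 [1, 25, -22, 0, -43, -151]
-60 270 [1, 25, -22, 0, -43, -61]
-30 0 [3, 26, -20, 0, -44, 57]
-30 90 [3, 26, -20, 0, -44, 147]
-30 180 [3, 26, -20, 0, -44, -123]
-30 270 [3, 26, -20, 0, -44, -33]
0 0 [6, 26, -20, 0, -44, 84]
0 90 None
0 180 [6, 26, -20, 0, -44, -96]
0 270 [6, 26, -20, 0, -44, -6]
30 0 [9, 25, -22, 0, -43, 111]
30 90 [9, 25, -22, 0, -43, -159]
30 180 [9, 25, -22, 0, -43, -69]
30 270 [9, 25, -22, 0, -43, 21]
60 0 [11, 23, -25, 0, -42, 139]
60 90 [11, 23, -25, 0, -42, -131]
60 180 [11, 23, -25, 0, -42, -41]
60 270 [11, 23, -25, 0, -42, 49]
90 0 [13, 21, -29, 0, -40, 167]
90 90 [13, 21, -29, 0, -40, -103]
90 180 [13, 21, -29, 0, -40, -13]
90 270 [13, 21, -29, 0, -40, 77]
120 0 [13, 19, -33, 0, -39, -163]
120 90 [13, 19, -33, 0, -39, -73]
120 180 [13, 19, -33, 0, -39, 17]
120 270 [13, 19, -33, 0, -39, 107]
150 0 [11, 17, -35, 0, -38, -131]
150 90 [11, 17, -35, 0, -38, -41]
150 180 [11, 17, -35, 0, -38, 49]
150 270 [11, 17, -35, 0, -38, 139]
180 0 [7, 17, -35, 0, -38, -97]
180 90 [7, 17, -35, 0, -38, -7]
180 180 [7, 17, -35, 0, -38, 83]
180 270 [7, 17, -35, 0, -38, 173]
```

```bash
python3 - <<'E'
from h import *
robot.move_gripper(0.0)
robot.goto([.485,-.132,.18],R(0))
T,p,d=shot("w1"); print(robot.read_t(),robot.read_position(),robot.read_force())
E
```

```text
4.325 [ 0.48530192 -0.13152919  0.18000919] [ 0.0155231   0.57152028 -0.30279906]
```

View pics/w1.png

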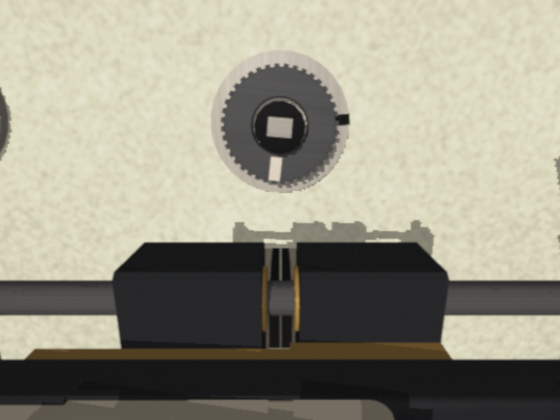

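The wrist view shows the ring centred near (279,125), the white mark at about (275,170) and the index at (343,119). Next I'll compute precise positions and use depth to see the finger geometry.

```bash
cat >> h.py <<'E'
def measure(T,p,c0,th_mark=None):
    g=p.max(2).astype(int)
    vs,us=np.mgrid[0:420,0:560]
    # per-pixel points on plane z=.043 and .011
    def plane(z):
        i=robot.camera_info("wrist");f=210/np.tan(np.radians(i["vfov"])/2);C=T@i["T_tool_cam"]
        D=np.stack([(us-i["cx"])/f,(vs-i["cy"])/f,np.ones(us.shape)],-1)@C[:3,:3].T
        return (C[:3,3]+D*((z-C[2,3])/D[...,2])[...,None])[...,:2]
    A=plane(.043); r=np.hypot(*(A-c0).transpose(2,0,1))
    m=((g<110)&(r<.056)).astype(np.uint8)
    cs,_=cv2.findContours(m,cv2.RETR_EXTERNAL,cv2.CHAIN_APPROX_NONE)
    k=max(cs,key=cv2.contourArea)[:,0]; P=A[k[:,1],k[:,0]]
    c=np.array(c0,float)
    for _ in range(15):
        rr=np.hypot(*(P-c).T);s=abs(rr-np.median(rr))<.003
        M=np.c_[2*P[s],np.ones(s.sum())];x=np.linalg.lstsq(M,(P[s]**2).sum(1),rcond=None)[0];c=x[:2]
    rad=np.sqrt(x[2]+c@c)
    ang=lambda v:np.degrees(np.arctan2(v[1],v[0]))
    r=np.hypot(*(A-c).transpose(2,0,1)); w=(r>.026)&(r<.041)&(g>130)
    mk=A[w].mean(0)-c
    B=plane(.011); rb=np.hypot(*(B-c).transpose(2,0,1)); b=(rb>.0515)&(rb<.058)&(g<70)
    ix=B[b].mean(0)-c if b.sum() else np.array([np.nan]*2)
    return dict(c=c,rad=rad,mark=ang(mk),nm=w.sum(),mr=np.hypot(*mk),idx=ang(ix),ni=b.sum(),ir=np.hypot(*ix),turn=(ang(mk)-ang(ix))%360)
E
python3 - <<'E'
from h import *
z=np.load("w1.npz");T,p,d=z["T"],z["p"],z["d"]
print(measure(T,p,[.54,-.132]))
for v in (246,255,270,290,320,340,352): print(v,[round(float(d[v,u]),3) for u in(80,130,170,210,250,262,268,275,280,290,300,350,400,430)])
E
```

```text
{'c': array([ 0.5418577 , -0.13191699]), 'rad': np.float64(0.044377270712802064), 'mark': np.float64(172.4217910992522), 'nm': np.int64(231), 'mr': np.float64(0.03337948051984215), 'idx': np.float64(-84.93911451198134), 'ni': np.int64(74), 'ir': np.float64(0.05458266346470694), 'turn': np.float64(257.36090561123353)}
246 [0.361, 0.36, 0.089, 0.09, 0.09, 0.089, 0.359, 0.36, 0.36, 0.359, 0.09, 0.09, 0.089, 0.36]
255 [0.363, 0.363, 0.083, 0.084, 0.085, 0.084, 0.155, 0.16, 0.362, 0.157, 0.084, 0.085, 0.084, 0.084]
270 [0.365, 0.077, 0.076, 0.077, 0.077, 0.0, 0.151, 0.146, 0.366, 0.145, 0.076, 0.076, 0.076, 0.077]
290 [0.085, 0.076, 0.076, 0.075, 0.075, 0.079, 0.083, 0.083, 0.084, 0.083, 0.075, 0.076, 0.075, 0.076]
320 [0.382, 0.077, 0.077, 0.077, 0.078, 0.08, 0.119, 0.126, 0.381, 0.126, 0.077, 0.077, 0.077, 0.078]
340 [0.388, 0.079, 0.078, 0.08, 0.079, 0.079, 0.118, 0.127, 0.388, 0.131, 0.079, 0.079, 0.079, 0.079]
352 [0.076, 0.075, 0.075, 0.076, 0.076, 0.077, 0.076, 0.076, 0.075, 0.076, 0.076, 0.076, 0.077, 0.076]
```

```bash
cat >> h.py <<'E'
C=np.array([.5419,-.1319]); Z=.029
def at(th,r,z=Z): a=np.radians(th); return [C[0]+r*np.cos(a),C[1]+r*np.sin(a),z]
def frad(th,b):
    F=robot.read_force()-b; a=np.radians(th); return F[0]*np.cos(a)+F[1]*np.sin(a), -F[0]*np.sin(a)+F[1]*np.cos(a)
def press(th,target=9):
    robot.goto(at(th,.075,.13),R(th+180)); robot.servo_line(at(th,.068),speed=.12)
    robot.dwell(.2); b=robot.read_force().copy(); r=.068
    while r>.049:
        f,_=frad(th,b)
        if f>=target: break
        r-=.0015 if f<1 and r>.0595 else .0005
        robot.servo_line(at(th,r),speed=.02)
    print("contact r",r,"F",frad(th,b),"t",robot.read_t()); return r,b
def stroke(t0,t1,r,b,step=6,target=9,speed=.04):
    th=t0; log=[]
    while th<t1-1e-6:
        th=min(th+step,t1); robot.servo_line(at(th,r),R(th+180),speed=speed)
        f,t=frad(th,b); log.append((round(th),round(r*1e3,1),round(f,1),round(t,1)))
        if f>30: print("HIGH"); break
        r-=np.clip(.00008*(target-f),-.0008,.0006); r=max(r,.049)
    print(log); return th,r
def leave(th):
    robot.servo_line(at(th,.072),speed=.08); robot.servo_line(at(th,.075,.13),speed=.15)
E
python3 - <<'E'
from h import *
r,b=press(-55)
th,r=stroke(-55,-19,r,b)
print(robot.read_t(),robot.read_position())
T,p,d=shot("w2")
E
```

```text
contact r 0.05499999999999999 F (np.float64(9.021618114635158), np.float64(0.18486870314349968)) t 12.325
[(-49, 55.0, np.float64(9.1), np.float64(0.0)), (-43, np.float64(55.0), np.float64(9.1), np.float64(-0.4)), (-37, np.float64(55.0), np.float64(8.9), np.float64(0.0)), (-31, np.float64(55.0), np.float64(8.1), np.float64(0.9)), (-25, np.float64(54.9), np.float64(8.6), np.float64(0.5)), (-19, np.float64(54.9), np.float64(8.0), np.float64(0.4))]
14.075 [ 0.59644353 -0.14956588  0.02949755]
```

View pics/w2.png

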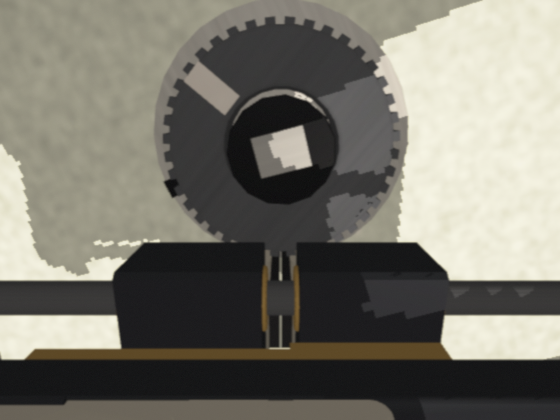

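The mark's outer end is now at about (192,72) and the index at (172,188). The sample is still seated.

```bash
python3 - <<'E'
from h import *
z=np.load("w2.npz");T=z["T"]
a=lambda v:np.degrees(np.arctan2(v[1],v[0]))
o=ray("wrist",(193,71),.043,T)[:2]-C; i=ray("wrist",(232,104),.043,T)[:2]-C;x=ray("wrist",(172,188),.011,T)[:2]-C
print(a(o),a(i),np.hypot(*o),a(x),np.hypot(*x),a(o-i))
E
```

```text
-149.66119907921922 -150.26888345507248 0.041586348382901345 -84.53302860192291 0.057229530001089365 -148.87544178287317
```

Ring followed about 1:1 (38° for 36°). Continuing the stroke.

```bash
python3 - <<'E'
from h import *
b=np.array([0.,0,0])
# baseline: keep measured scale (free-air bias <1 N)
th,r=stroke(-19,215,.0549,b,step=9,speed=.05)
leave(th)
robot.goto([C[0]-.057,C[1],.18],R(0)); T,p,d=shot("w3"); print(robot.read_t(),measure(T,p,C),np.linalg.norm(robot.read_force()))
E
```

```text
[(-10, 54.9, np.float64(6.9), np.float64(-0.2)), (-1, np.float64(54.7), np.float64(6.5), np.float64(1.0)), (8, np.float64(54.5), np.float64(8.1), np.float64(-0.2)), (17, np.float64(54.5), np.float64(8.6), np.float64(0.6)), (26, np.float64(54.4), np.float64(9.0), np.float64(0.2)), (35, np.float64(54.4), np.float64(8.6), np.float64(0.9)), (44, np.float64(54.4), np.float64(10.2), np.float64(0.2)), (53, np.float64(54.5), np.float64(10.3), np.float64(0.9)), (62, np.float64(54.6), np.float64(9.9), np.float64(1.1)), (71, np.float64(54.7), np.float64(11.3), np.float64(1.0)), (80, np.float64(54.8), np.float64(11.6), np.float64(1.3)), (89, np.float64(55.1), np.float64(11.8), np.float64(0.6)), (98, np.float64(55.3), np.float64(9.9), np.float64(0.6)), (107, np.float64(55.4), np.float64(9.3), np.float64(0.2)), (116, np.float64(55.4), np.float64(7.0), np.float64(-0.7)), (125, np.float64(55.2), np.float64(6.0), np.float64(0.3)), (134, np.float64(55.0), np.float64(6.6), np.float64(0.3)), (143, np.float64(54.8), np.float64(6.5), np.float64(-0.6)), (152, np.float64(54.6), np.float64(5.2), np.float64(-0.1)), (161, np.float64(54.3), np.float64(4.4), np.float64(-0.4)), (170, np.float64(53.9), np.float64(4.9), np.float64(-0.5)), (179, np.float64(53.6), np.float64(5.5), np.float64(-0.9)), (188, np.float64(53.3), np.float64(5.7), np.float64(0.1)), (197, np.float64(53.0), np.float64(5.9), np.float64(0.2)), (206, np.float64(52.8), np.float64(6.5), np.float64(0.4)), (215, np.float64(52.6), np.float64(7.1), np.float64(0.6))]
24.4833 {'c': array([ 0.54174673, -0.1319806 ]), 'rad': np.float64(0.044430515380445165), 'mark': np.float64(83.08382300932104), 'nm': np.int64(251), 'mr': np.float64(0.033365110909343736), 'idx': np.float64(-84.76039246635935), 'ni': np.int64(72), 'ir': np.float64(0.054728021977469725), 'turn': np.float64(167.8442154756804)} 0.3408993305829742
```

View pics/w3.png

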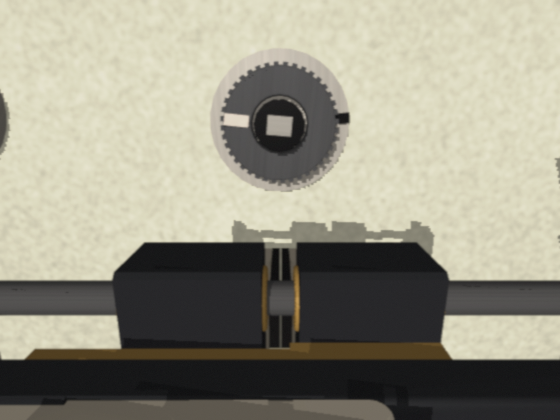

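The mark is at about (236,120), directly opposite the index at (343,118). The ring is at 528°, so 192° remain.

```bash
python3 - <<'E'
from h import *
r,b=press(-55)
th,r=stroke(-55,137.2,r,b,step=9,speed=.05)
leave(th)
robot.goto([C[0]-.057,C[1],.18],R(0)); T,p,d=shot("w4"); print(robot.read_t(),measure(T,p,C),np.linalg.norm(robot.read_force()))
E
```

```text
contact r 0.05449999999999999 F (np.float64(10.362871285978517), np.float64(0.7937449969976367)) t 32.7333
[(-46, 54.5, np.float64(10.2), np.float64(0.8)), (-37, np.float64(54.6), np.float64(9.5), np.float64(0.2)), (-28, np.float64(54.6), np.float64(9.5), np.float64(0.7)), (-19, np.float64(54.7), np.float64(8.3), np.float64(1.3)), (-10, np.float64(54.6), np.float64(7.6), np.float64(0.9)), (-1, np.float64(54.5), np.float64(10.0), np.float64(1.5)), (8, np.float64(54.6), np.float64(8.6), np.float64(0.9)), (17, np.float64(54.6), np.float64(8.3), np.float64(0.2)), (26, np.float64(54.5), np.float64(9.9), np.float64(1.5)), (35, np.float64(54.6), np.float64(9.2), np.float64(0.9)), (44, np.float64(54.6), np.float64(11.0), np.float64(1.6)), (53, np.float64(54.7), np.float64(9.7), np.float64(0.8)), (62, np.float64(54.8), np.float64(10.9), np.float64(1.7)), (71, np.float64(55.0), np.float64(11.2), np.float64(0.8)), (80, np.float64(55.1), np.float64(11.9), np.float64(2.1)), (89, np.float64(55.4), np.float64(10.4), np.float64(-0.2)), (98, np.float64(55.5), np.float64(9.6), np.float64(0.4)), (107, np.float64(55.5), np.float64(8.6), np.float64(0.3)), (116, np.float64(55.5), np.float64(6.9), np.float64(-0.4)), (125, np.float64(55.3), np.float64(7.0), np.float64(-1.0)), (134, np.float64(55.2), np.float64(6.8), np.float64(-1.0)), (137, np.float64(55.0), np.float64(6.8), np.float64(-1.7))]
41.8833 {'c': array([ 0.54173687, -0.13184503]), 'rad': np.float64(0.04438701348263608), 'mark': np.float64(-77.64165212914114), 'nm': np.int64(258), 'mr': np.float64(0.03342547122701298), 'idx': np.float64(-84.71534069487947), 'ni': np.int64(76), 'ir': np.float64(0.05471482379987758), 'turn': np.float64(7.073688565738337)} 0.971728175688263
```

View pics/w4.png

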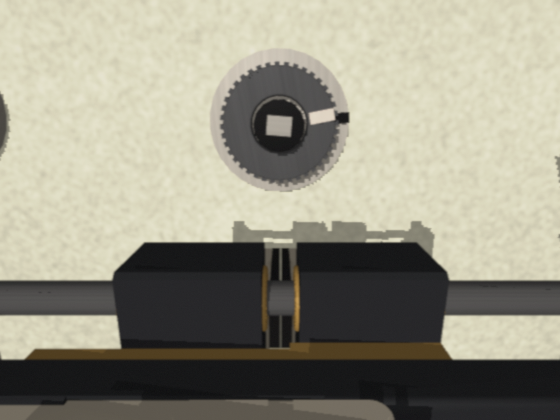

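The mark at (322,117) now lines up with the index at (343,118), about 7° past it. That is inside the ±20° tolerance, the sample is seated, and the arm is clear, so I'm handing in.

```bash
python3 -c "
from h import *
robot.job_done(); print(robot.read_t())"
```

```text
the job is handed in; nothing more can be done
the job is handed in; nothing more can be done
```

The loaded holder's ring now stands about 727° off tight (12.69 rad), 7° past the index line on its second meeting and inside the ±20° tolerance. The job is handed in. No verdict came back, and a clock reading after the hand-in was refused; the last one before it was 41.9 s of the 67 s.

- **What I did:** I pushed the rim anticlockwise with the shut fingertips, with about 4–12 N of radial force. It took two strokes, of 270° and 192°, with a lift clear in between. The ring started at about 257° (4.49 rad).
- **Ring angle:** The pictures after each push showed 295°, then 528°, then 727°. The ring followed the finger closely, but the last stroke turned it about 199° for 192° pushed, which is the 7° overshoot. I left that uncorrected.
- **Sample and arm:** In the last wrist picture the sample looked centred and seated in the bore, but I did not measure its position. The arm was clear of everything, with under 1 N on the wrist.
- **Not checked:** I did not look again at the empty holder's mark or the bystanders. The planned path stayed clear of them, and I saw no sign of contact.

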